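Shim the rocking laser stand

TASK

The laser stand on the bench rocks because one of its four feet has lost its rubber boot and hangs clear of the wood. With the fingertips push the wooden wedge, thin end first, under that bare foot until it is snug, without jacking the stand up off its other feet or shoving it along, then press down on the corner of the steel plate above that foot with about a kilo of force (10 N) to check that it no longer dips, and let go. Pick nothing up and leave the wedge in place and everything else on the bench where it is.

Things in the scene. Friction and masses are not known exactly. Their poses are not given: they have to be found in the camera images.
- stand: loose laser stand, 3.3 kg +-12 %: steel plate 170 x 220 x 8 mm (x, y, z), top 34 mm above the bench; grey head 80 x 80 mm, 158 mm tall, centred 35 mm to +x, 45 mm to +y. Origin on the bench under the plate's centre. Feet at x +-65, y +-88 mm: three have black rubber boots 26 mm across, the fourth (x -65, y -88) is bare. Level at the start; free to tip about the two feet next to the bare one
- bare_foot (a point): centre of the flat underside of the bare steel foot, an upright pin 16 mm across, 17 mm long, ending 9 mm above the bench; about 5 N up or down there tips the stand; axes as the stand's
- corner_top (a point): point on top of the steel plate straight above the bare foot, 34 mm above the bench, the place to press; 20 mm from the plate's two edges, the only corner with no dark bolt head on top; axes as the stand's
- wedge: loose wooden wedge 110 mm long (x), 44 mm wide (y), 40 g; 3 mm thick at the thin end (+x), rising evenly to 20 mm at the thick end (-x), flat underside; origin at the underside's centre. Thin end starts roughly facing the bare foot, 40 to 80 mm away. Snug when the foot's centre is about 31 mm in from the thin end; each further 6.5 mm jacks the foot up 1 mm. Stays where it is left
- wedge_back (a point): centre of the wedge's thick upright end face (44 mm wide, 20 mm high), 10 mm above the bench, where it is pushed (under 1 N when free, rising to 4 to 8 N when it is snug under the foot); axes as the wedge's
- wedge_tip (a point): middle of the wedge's thin end, 1.5 mm above the bench; axes as the wedge's
- chisel: bystander: chisel with wooden handle lying flat, 240 mm long along its x, 28 mm high; origin under its middle
- square: bystander: try square lying flat, wooden stock 130 mm along its y and 20 mm high, steel blade 200 mm along its x; origin on the bench near the stock's end of the blade
- mallet: bystander: wooden mallet lying flat along its x, about 280 mm long, head 60 mm high and 110 mm wide at the +x end; origin under its middle
- glue: bystander: yellow glue bottle standing, 64 mm across, 180 mm tall; origin under its centre
- tape: bystander: black tape measure lying flat, 72 x 65 x 40 mm high; origin under its centre
- offcut: bystander: softwood offcut block 95 x 60 x 45 mm high; origin under its centre
- pencil: bystander: flat red carpenter's pencil lying along its x, 175 mm long, 8 mm high; origin under its middle
There are look-alikes about, which are no part of the job. Leave any blue look-alike of the wedge alone.

How it is judged:
By the outcome, as a careful person would: the job done as asked, in the order asked, and still so for the second after the job is handed in, with the robot touching nothing.
It also fails if it takes over 45 s, if anything falls off the work surface, if the arm or the gripper's body presses on something with over 40 N, if the wrist force passes 120 N, or if a joint passes its speed limit or range.

ROBOT

A 6-joint arm with a two-finger parallel gripper is mounted at the origin on the work surface. World frame = base frame: x ahead of the robot, y to its left, z up, the work surface at z = 0. Lengths are in m, angles in rad, forces in N, time in s.
With the tool pointing down it reaches from about 0.375 to 0.9 m from the base axis. Payload 3.1 kg.
Tool frame: the origin (TCP) lies at the very end of the fingers, on their centre line; the grasp point (between the pads) lies 19 mm behind it; z points along the fingers, y is the direction in which the jaws open and shut (so a half turn about z gives the same grasp; the last joint's range is limited). The gripper opens to 87 mm and grips with 3 to 60 N. Pads are 19 mm wide; open, the fingers measure 117 mm over their backs; the gripper's body (75 mm by 190 mm) begins 51 mm behind the grasp point.
Start: joints at [-0.178, 0.527, 1.433, -0, 1.181, -0.178], TCP at [0.625, 0, 0.223] pointing down, gripper open.
Joint ranges: [-3.08, 3.08], [-0.75, 2.2], [0.22, 2.44], [-1.43, 4.57], [0, 2.65], [-2.85, 2.85]. Speed limits (rad/s): [2.79, 2.79, 3.14, 3.14, 3.14, 3.14].

INTERFACE

Orientations are given as a unit quaternion [x, y, z, w].
In Python, from rig import robot gives the robot as it stands. The module is installed in compiled form; this text tells all that it offers.
- The arm moves only by the tool send_rows, never from a script. Its argument "deltas" is a list of rows, each an object of numbers: "tx", "ty", "tz": the shift along the tool's x, y, z in cm; "rx", "ry", "rz": the turn, a rotation vector about the tool's x, y, z in rad. A call has 1 to 5 rows; each row is the pose to reach, as a shift and turn from the pose commanded when the call began, along the tool's axes at that moment; what a row does not reach only later rows make up. A row lasts 1/12 s, in which the tool goes at most 41.7 mm and 7.16 degrees, less where a joint would pass 70% of its speed; a pose out of reach is approached as far as the arm can. A call with a gripper value outside its range is refused whole. "claw" is the finger opening in cm, from 0 to 8.7, set as the call begins (left out, the last holds). The fingers move at their own pace and stop on an object; "squeeze" is the grip in N (left out, the last holds). Time passes only in rows, so rows that repeat a pose let the fingers close. It gives the time, the measured TCP pose, the force and the opening at its end, in the units of the state.
- robot.get_obs(): the state, without advancing time (a new reading comes with each control period).
- robot.camera(name): name is "scene" or "side" or "wrist"; returns a dict with "color" (400x640x3 uint8, red, green, blue), "z_map" (400x640 float32, m along the optical axis (not along the pixel's ray), 0 where there is no reading), "intrinsics" (3x3 intrinsics, pixels), "distortion" ([k1, k2, p1, p2, k3] as OpenCV has them; the pictures are not rectified), "R" (3x3) and "t" (3): a world point X has camera coordinates R X + t; the wrist camera has in their place "tool_from_camera" (4x4, takes a point from camera to tool coordinates, whose origin is the TCP and whose axes are the flange's). Camera axes: x right, y down, z forward; pixel columns grow to the right and rows downward; lengths in m; the calibration is good to about 2 mm. A picture is of the moment at which its call begins: read the wrist's pose just before it.
- robot.hand_in(): hands the job in, once; it reports no verdict.
Trained networks look in the newest picture that a camera, given by its name, has taken for a name from the list of things; names that differ only in an ending like _2 or _b are one class to them, and where a whole thing is asked for, a point or a joint stands for the part that bears it (a point fixed in the world has none). Each returns a list of dicts, best first, with "p" (0 to 1); they miss things now and then, are a little off and sometimes report something else, mostly with a low value. They report only what shows in the picture. A call takes as long as a camera call. They do not tell look-alikes from the thing itself.
- robot.outline_of(label, camera): "pixels" (400x640 bool, what is visible of it) and "xy" ([column, row] in pixels, amid what is visible of it).
- robot.tip_of(label, camera): "xy" ([column, row] in pixels: a listed point, or the origin of a listed thing).
The state is a dict: "time": time; "q": joint angles; "joint_velocities": joint speeds; "joint_torque": joint torques, N m; "position": TCP position; "tool_rot": TCP orientation; "ft_force": force on the tool from outside, world axes, zero at the start; "moment": the same for the moment, N m; "grip_width": finger opening in m.
Only numpy, scipy, OpenCV 4.12 (cv2) and the standard library are available. Lean on these libraries where they do the work, as an engineer would, in place of code of your own. Each camera call takes 0.05 s, during which the arm holds its last target.

## Working session

There is one attempt and no reset: what is moved stays moved. The work goes in short steps, Python scripts to look and compute and a tool call to move; the robot and the scene stay as the last step left them, time stands still between calls to the robot, and variables do not carry over. Pictures are saved under pics/ and viewed, and the job is handed in when it is done.

Besides the shell and the picture viewer there is one more tool, called after "Emit:" as name(argument=value, ...), one argument or row to a line, values as JSON. send_rows: Moves the arm, as the interface text tells. Its arguments: {"type":"object","properties":{"deltas":{"type":"array","items":{"type":"object","properties":{"tx":{"type":"number"},"ty":{"type":"number"},"tz":{"type":"number"},"rx":{"type":"number"},"ry":{"type":"number"},"rz":{"type":"number"}}}},"claw":{"type":"number"},"squeeze":{"type":"number"}},"required":["deltas"]}

```bash
mkdir -p pics
cat > h.py <<'E'
import numpy as np, cv2
from rig import robot
def take(n):
    o=robot.get_obs(); c=robot.camera(n)
    if n=='wrist':
        from scipy.spatial.transform import Rotation as Ro
        T=np.eye(4);T[:3,:3]=Ro.from_quat(o['tool_rot']).as_matrix();T[:3,3]=o['position']
        W=T@np.array(c['tool_from_camera']); c['R']=W[:3,:3].T; c['t']=-c['R']@W[:3,3]
    return c
def save(c,f): cv2.imwrite('pics/'+f,cv2.cvtColor(c['color'],cv2.COLOR_RGB2BGR))
def ray(c,uv):
    p=cv2.undistortPoints(np.array(uv,float).reshape(-1,1,2),np.array(c['intrinsics']),np.array(c['distortion']))[:,0]
    d=np.c_[p,np.ones(len(p))]@np.array(c['R']); o=-np.array(c['R']).T@np.array(c['t']); return o,d
def atz(c,uv,z):
    o,d=ray(c,uv); return o+d*((z-o[2])/d[:,2])[:,None]
def cloud(c,mask=None):
    z=c['z_map']; m=z>0
    if mask is not None: m&=mask
    v,u=np.nonzero(m); p=cv2.undistortPoints(np.c_[u,v].astype(float).reshape(-1,1,2),np.array(c['intrinsics']),np.array(c['distortion']))[:,0]
    P=np.c_[p,np.ones(len(p))]*z[v,u][:,None]
    return (P-np.array(c['t']))@np.array(c['R']),np.c_[u,v]
def proj(c,X):
    r,_=cv2.Rodrigues(np.array(c['R'])); return cv2.projectPoints(np.array(X,float).reshape(-1,1,3),r,np.array(c['t'],float),np.array(c['intrinsics']),np.array(c['distortion']))[0][:,0]
E
python3 - <<'E'
from h import *
print(robot.get_obs())
for n in ['scene','side','wrist']:
    c=take(n); save(c,n+'0.png'); print(n,-np.array(c['R']).T@np.array(c['t']))
    for l,z in [('wedge',0),('wedge_back',.01),('wedge_tip',.0015),('corner_top',.034),('bare_foot',.009),('stand',0)]:
        for r in robot.tip_of(l,n)[:3]: print(l,round(r['p'],2),np.round(r['xy']),np.round(atz(c,[r['xy']],z),4))
E
```

```text
{'time': 0.0, 'q': array([-1.78526128e-01,  5.28458875e-01,  1.43390411e+00, -1.15244889e-05,
        1.18139094e+00, -1.78478716e-01]), 'joint_velocities': array([ 1.58047356e-03,  4.44953390e-04,  4.67365920e-05, -1.48209196e-04,
       -1.08839259e-03, -1.48187337e-03]), 'joint_torque': array([-5.45745443e-04, -4.40045428e+01, -1.76593530e+01,  6.32597599e-02,
        5.83207863e-02, -1.53719384e-04]), 'position': array([6.24266586e-01, 1.42166695e-04, 2.21575540e-01]), 'tool_rot': array([ 7.07121580e-01,  7.07091156e-01, -6.20687118e-04, -8.84621867e-04]), 'ft_force': array([-0.70667846, -0.21214259,  0.0174294 ]), 'moment': array([ 0.01746599, -0.04649132, -0.01283398]), 'grip_width': 0.08714265755998486}
scene [ 1.1625689  -0.06799164  0.84903859]
wedge 0.95 [199. 157.] [[ 0.266  -0.3154  0.    ]]
wedge 0.84 [290. 208.] [[ 0.4819 -0.0604 -0.    ]]
wedge 0.57 [273. 253.] [[ 0.6181 -0.1087  0.    ]]
wedge_back 0.93 [263. 232.] [[ 0.5594 -0.1321  0.01  ]]
wedge_back 0.71 [268. 202.] [[ 0.4642 -0.1175  0.01  ]]
wedge_back 0.68 [191. 146.] [[ 0.2266 -0.3405  0.01  ]]
wedge_tip 0.94 
[... 959 characters left out ...]
208. 163.] [[0.3657 0.4108 0.034 ]]
bare_foot 0.89 [312. 197.] [[0.51   0.0508 0.009 ]]
bare_foot 0.31 [452. 260.] [[ 0.5955 -0.3919  0.009 ]]
stand 0.74 [316. 177.] [[0.5959 0.119  0.    ]]
wrist [0.62427741 0.08375211 0.3841826 ]
wedge 0.81 [200. 226.] [[ 0.4868 -0.0609  0.    ]]
wedge 0.81 [312. 261.] [[ 0.6195 -0.1069  0.    ]]
wedge_back 0.69 [273. 290.] [[ 0.5719 -0.1409  0.01  ]]
wedge_tip 0.94 [350. 237.] [[ 0.6645 -0.0742  0.0015]]
wedge_tip 0.62 [198. 182.] [[ 0.4905 -0.0075  0.0015]]
corner_top 0.66 [204. 133.] [[0.5119 0.0505 0.034 ]]
bare_foot 0.97 [212. 134.] [[0.5126 0.047  0.009 ]]
stand 0.83 [283.  49.] [[0.5909 0.1324 0.    ]]
stand 0.42 [212. 133.] [[0.5105 0.047  0.    ]]
```

View pics/scene0.png

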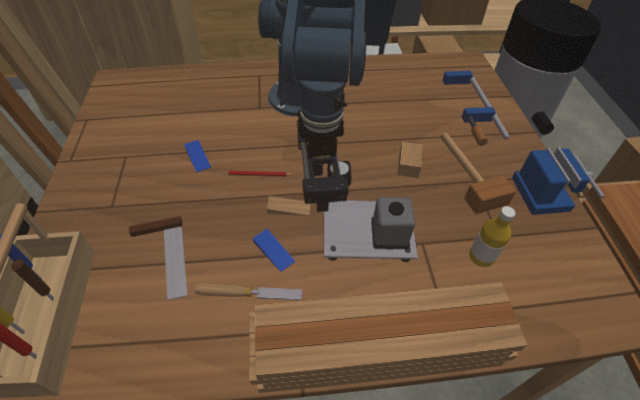

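View pics/side0.png

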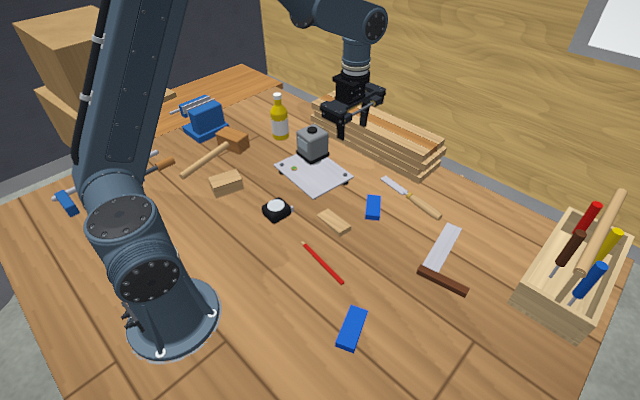

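View pics/wrist0.png

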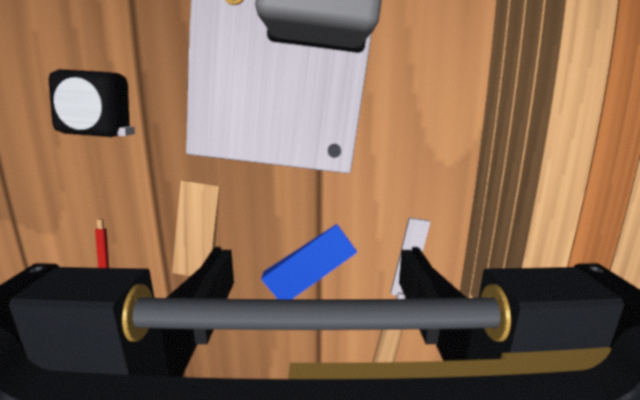

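The scene shows the natural wooden wedge at about (289,206) in the scene view and (195,228) in the wrist view. Two blue look-alikes are near it. The plate corner without a bolt is at wrist (188,155), and the thin end of the wedge faces it. Next I'll fit the poses.

```bash
cat > fit.py <<'E'
from h import *
from scipy.optimize import minimize
WV=np.array([[55,22,0],[55,-22,0],[55,22,3],[55,-22,3],[-55,22,0],[-55,-22,0],[-55,22,20],[-55,-22,20]])/1000.
PV=np.array([[sx*85,sy*110,z] for sx in(-1,1) for sy in(-1,1) for z in(26,34)])/1000.
def place(V,p):
    c,s=np.cos(p[2]),np.sin(p[2]); return V@np.array([[c,s,0],[-s,c,0],[0,0,1]])+[p[0],p[1],0]
def hull(c,V,p,S=4):
    h=cv2.convexHull(proj(c,place(V,p)).astype(np.float32)); return h
def raster(h):
    m=np.zeros((400,640),np.uint8); cv2.fillPoly(m,[np.round(h*16).astype(np.int32)],255,lineType=cv2.LINE_AA,shift=4); return m/255.
def fitw(views,p0):
    def cost(p):
        return sum(np.abs(raster(hull(c,WV,p))-m).sum()/m.sum() for c,m in views)
    best=None
    for a in (0,.1,-.1):
        r=minimize(cost,np.array(p0)+[0,0,a],method='Nelder-Mead',options=dict(initial_simplex=np.array(p0)+[0,0,a]+np.array([[0,0,0],[.01,0,0],[0,.01,0],[0,0,.1]]),xatol=1e-5,fatol=1e-5,maxiter=400))
        if best is None or r.fun<best.fun: best=r
    return best
def wmask(c,cam,p0):
    # outline nearest p0
    q=proj(c,[[*p0[:2],.006]])[0]
    L=[r for r in robot.outline_of('wedge',cam)]
    L=[r for r in L if np.hypot(*(np.array(r['xy'])-q))<25]
    return L[0]['pixels'].astype(float) if L else None
E
python3 - <<'E'
from fit import *
p0=[.482,-.062,1.5]; C={}
V=[]
for n in ['scene','side','wrist']:
    c=take(n);C[n]=c
    m=wmask(c,n,p0)
    if m is None: print(n,'none');continue
    r=fitw([(c,m)],p0); print(n,r.x,r.fun,m.sum()); V.append((c,m))
r=fitw(V,p0);print('all',r.x,r.fun)
for n in C:
    P,uv=cloud(C[n]); m=(abs(P[:,2]-.034)<.004)&(P[:,0]>.45)&(P[:,0]<.75)&(P[:,1]>-.02)&(P[:,1]<.33)
    o=[x for x in robot.outline_of('stand',n)]
    if o:
        mk=o[0]['pixels']; m&=mk[uv[:,1],uv[:,0]]
    rc=cv2.minAreaRect(P[m][:,:2].astype(np.float32)*1000); print(n,m.sum(),np.round(rc[0],1),np.round(rc[1],1),rc[2], np.median(P[m][:,2]));print(np.round(cv2.boxPoints(rc),1).tolist())
E
```

```text
scene [ 0.48138087 -0.06329343  1.4170887 ] 0.1295516035871713 645.0
side [ 0.48334675 -0.06129145  1.41120171] 0.19178031868485096 427.0
wrist [ 0.48286729 -0.06207375  1.38754841] 0.13844653883652908 3439.0
all [ 0.48299284 -0.06231675  1.39099503] 0.5088343559107364
scene 3108 [587.9 126.8] [221.2 172.1] 83.72188568115234 0.033567087073325286
[[490.29998779296875, 26.299999237060547], [661.4000244140625, 7.400000095367432], [685.5999755859375, 227.3000030517578], [514.5, 246.1999969482422]]
side 1710 [584.4 126.8] [221.6 172.9] 82.770263671875 0.03247182919216779
[[484.70001220703125, 27.799999237060547], [656.2000122070312, 6.0], [684.0999755859375, 225.8000030517578], [512.5999755859375, 247.60000610351562]]
wrist 23494 [584.2  93.6] [150.5 170.9] 82.73674011230469 0.03340168391616731
[[489.8999938964844, 29.700000762939453], [659.4000244140625, 8.100000381469727], [678.4000244140625, 157.39999389648438], [508.8999938964844, 179.0]]
```

Emit:
send_rows(
  deltas=[
    {"tx":-2.5,"ty":-2.8,"tz":0,"rz":0.05},
    {"tx":-5,"ty":-5.6,"tz":0,"rz":0.1},
    {"tx":-7.5,"ty":-8.4,"tz":1,"rz":0.15},
    {"tx":-10,"ty":-11.2,"tz":2,"rz":0.2},
    {"tx":-12.3,"ty":-13.8,"tz":3,"rz":0.25},
  ],
  claw=1.0,
  squeeze=20,
)

```text
schema error: expected keys tx, ty, tz, rx, ry, rz
```

Run:
```python
from fit import *
for i in range(2):c=take('wrist')
o=robot.get_obs();print(o['time'],o['position'],o['tool_rot'],o['grip_width'],o['ft_force'])
save(c,'w1.png'); m=wmask(c,'wrist',[.483,-.062])
if m is not None:
  r=fitw([(c,m)],[.483,-.062,1.4]);print(r.x,r.fun,m.sum())
for l,z in [('wedge_back',.01),('wedge_tip',.0015),('corner_top',.034),('bare_foot',.009)]:
  for r in robot.tip_of(l,'wrist')[:3]: print(l,round(r['p'],2),np.round(r['xy']),np.round(atz(c,[r['xy']],z),4))
P,uv=cloud(c); m=(abs(P[:,2]-.034)<.004)&(P[:,0]>.45)&(P[:,0]<.75)&(P[:,1]>0)&(P[:,1]<.33)
rc=cv2.minAreaRect(P[m][:,:2].astype(np.float32)*1000);print(rc,cv2.boxPoints(rc).tolist())
```

```text
1.6 [6.24991413e-01 4.75225846e-05 2.22539304e-01] [ 7.07117815e-01  7.07095747e-01  1.45594195e-05 -4.51587027e-06] 0.08694817297310464 [0.7314921  0.0154554  0.03647515]
[ 0.48279603 -0.0625425   1.4043733 ] 0.15048094709581947 3392.0
wedge_back 0.89 [195. 273.] [[ 0.4771 -0.1187  0.01  ]]
wedge_back 0.63 [272. 289.] [[ 0.571  -0.1395  0.01  ]]
wedge_tip 0.81 [200. 184.] [[ 0.4917 -0.0102  0.0015]]
wedge_tip 0.76 [351. 237.] [[ 0.6665 -0.0742  0.0015]]
wedge_tip 0.42 [101. 102.] [[0.3902 0.0832 0.0015]]
corner_top 0.75 [203. 135.] [[0.5115 0.0491 0.034 ]]
bare_foot 0.56 [215. 133.] [[0.5162 0.0482 0.009 ]]
((584.1260375976562, 93.61563873291016), (150.39535522460938, 170.77651977539062), 82.7800064086914) [[489.9640197753906, 29.745758056640625], [659.386474609375, 8.282669067382812], [678.2880859375, 157.4855194091797], [508.8656005859375, 178.9486083984375]]
```

View pics/w1.png

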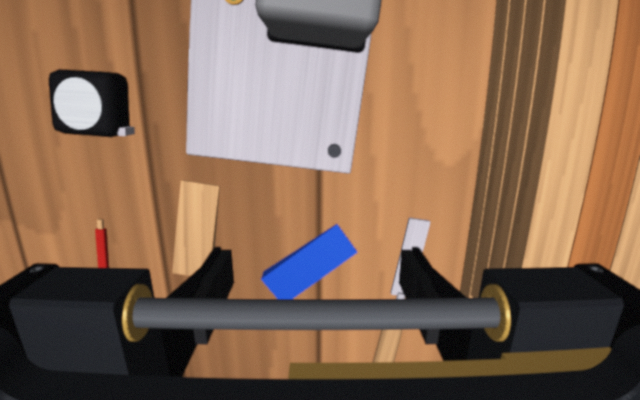

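The picture is unchanged because the call was refused: every row needs all six keys.

Emit:
send_rows(
  deltas=[
    {"tx":-2.5,"ty":-2.8,"tz":0,"rx":0,"ry":0,"rz":0.05},
    {"tx":-5,"ty":-5.6,"tz":0,"rx":0,"ry":0,"rz":0.1},
    {"tx":-7.5,"ty":-8.4,"tz":1,"rx":0,"ry":0,"rz":0.15},
    {"tx":-10,"ty":-11.2,"tz":2,"rx":0,"ry":0,"rz":0.2},
    {"tx":-12.3,"ty":-13.8,"tz":3,"rx":0,"ry":0,"rz":0.25},
  ],
  claw=1.0,
  squeeze=20,
)

```text
time: 2.27
position: [0.4856, -0.1239, 0.1926]
tool_rot: [0.79, 0.613, 0.0, 0.001]
ft_force: [-0.1, -0.5, 0.8]
grip_width: 0.0619
```

Run:
```python
from fit import *
for i in range(2):c=take('wrist')
o=robot.get_obs();print(o['time'],o['position'],o['tool_rot'],o['grip_width'],o['ft_force'])
save(c,'w2.png'); m=wmask(c,'wrist',[.483,-.062])
if m is not None:
  r=fitw([(c,m)],[.483,-.062,1.4]);print(r.x,r.fun,m.sum())
for l,z in [('corner_top',.034),('bare_foot',.009)]:
  for r in robot.tip_of(l,'wrist')[:3]: print(l,round(r['p'],2),np.round(r['xy']),np.round(atz(c,[r['xy']],z),4))
P,uv=cloud(c); m=(abs(P[:,2]-.034)<.004)&(P[:,0]>.45)&(P[:,0]<.75)&(P[:,1]>0)&(P[:,1]<.33)
rc=cv2.minAreaRect(P[m][:,:2].astype(np.float32)*1000);print(rc,cv2.boxPoints(rc).tolist())
```

```text
2.3667 [ 0.48209361 -0.12441973  0.19111426] [ 0.79133749  0.61137023 -0.00201095 -0.00271478] 0.0538261136612698 [ 0.74731841  0.81568978 -0.108258  ]
[ 0.48321027 -0.06349118  1.40549289] 0.04895948344028189 5381.0
((527.2385864257812, 25.69550323486328), (9.417436599731445, 75.19754028320312), 76.66055297851562) [[489.5678405761719, 29.788602828979492], [562.736572265625, 12.439046859741211], [564.9093017578125, 21.60240364074707], [491.7406005859375, 38.95195770263672]]
```

View pics/w2.png

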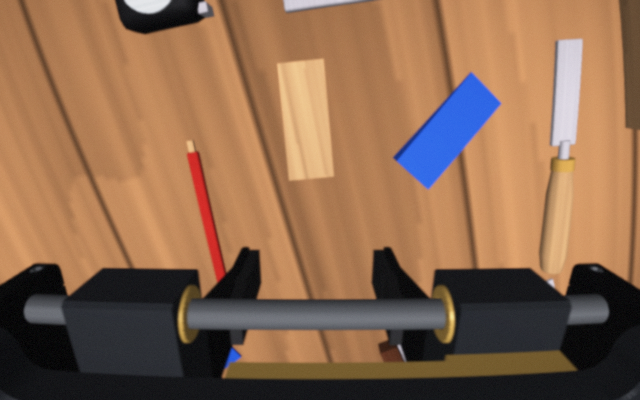

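The wooden wedge is at (303,120) and the fit is good. The fingers are clear behind it. I'll lower them there.

Emit:
send_rows(
  deltas=[
    {"tx":-1.4,"ty":-0.9,"tz":3.2,"rx":0,"ry":0,"rz":0},
    {"tx":-2.8,"ty":-1.8,"tz":7,"rx":0,"ry":0,"rz":0},
    {"tx":-2.8,"ty":-1.8,"tz":11,"rx":0,"ry":0,"rz":0},
    {"tx":-2.8,"ty":-1.8,"tz":15,"rx":0,"ry":0,"rz":0},
    {"tx":-2.8,"ty":-1.8,"tz":17,"rx":0,"ry":0,"rz":0},
  ],
)

```text
time: 2.93
position: [0.4629, -0.1446, 0.0194]
tool_rot: [0.789, 0.614, -0.0, -0.001]
ft_force: [-0.4, 0.7, 0.8]
grip_width: 0.0126
```

Emit:
send_rows(
  deltas=[
    {"tx":0,"ty":0,"tz":1.0,"rx":0,"ry":0,"rz":0},
    {"tx":0,"ty":0,"tz":1.6,"rx":0,"ry":0,"rz":0},
    {"tx":0,"ty":0,"tz":1.6,"rx":0,"ry":0,"rz":0},
  ],
)

```text
time: 3.18
position: [0.4637, -0.1453, 0.0061]
tool_rot: [0.789, 0.614, 0.0, 0.0]
ft_force: [0.5, 1.1, -0.0]
grip_width: 0.0102
```

Run:
```python
from fit import *
c=take('wrist')
o=robot.get_obs();print(o['time'],o['position'],o['tool_rot'],o['grip_width'],o['ft_force'])
save(c,'w3.png')
```

```text
3.2333 [ 0.46389671 -0.14559667  0.00695836] [7.89347279e-01 6.13946375e-01 3.41120498e-04 7.77880698e-04] 0.01028966209606275 [0.35769085 0.1924038  0.46596551]
```

View pics/w3.png

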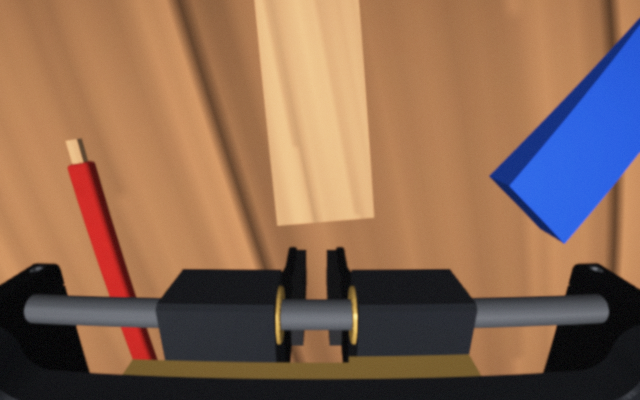

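Emit:
send_rows(
  deltas=[
    {"tx":0.5,"ty":0,"tz":0,"rx":0,"ry":0,"rz":0},
    {"tx":1.2,"ty":0,"tz":0,"rx":0,"ry":0,"rz":0},
    {"tx":1.9,"ty":0,"tz":0,"rx":0,"ry":0,"rz":0},
    {"tx":2.5,"ty":0,"tz":0,"rx":0,"ry":0,"rz":0},
    {"tx":3.1,"ty":0,"tz":0,"rx":0,"ry":0,"rz":0},
  ],
  claw=2.4,
)

```text
time: 3.65
position: [0.4707, -0.1148, 0.0072]
tool_rot: [0.79, 0.614, 0.0, 0.001]
ft_force: [0.4, -1.0, -0.0]
grip_width: 0.0229
```

Emit:
send_rows(
  deltas=[
    {"tx":0.7,"ty":0,"tz":0,"rx":0,"ry":0,"rz":0},
    {"tx":1.4,"ty":0,"tz":0,"rx":0,"ry":0,"rz":0},
    {"tx":2.1,"ty":0,"tz":0,"rx":0,"ry":0,"rz":0},
    {"tx":2.7,"ty":0,"tz":0,"rx":0,"ry":0,"rz":0},
    {"tx":2.9,"ty":0,"tz":0,"rx":0,"ry":0,"rz":0},
  ],
)

```text
time: 4.07
position: [0.4775, -0.0864, 0.0065]
tool_rot: [0.789, 0.614, -0.0, -0.0]
ft_force: [-0.2, -0.7, -0.0]
grip_width: 0.0239
```

Run:
```python
from fit import *
c=take('wrist')
o=robot.get_obs();print(o['time'],o['position'],o['tool_rot'],o['grip_width'],o['ft_force'])
save(c,'w4.png');s=take('scene');save(s,'s4.png')
V=[]
for n,k in (('scene',s),('wrist',c)):
  m=wmask(k,n,[.4875,-.031])
  if m is not None:
    r=fitw([(k,m)],[.4875,-.031,1.33]);print(n,r.x,r.fun,m.sum())
for l,z in [('corner_top',.034),('bare_foot',.009)]:
  for r in robot.tip_of(l,'wrist')[:3]: print(l,round(r['p'],2),np.round(r['xy']),np.round(atz(c,[r['xy']],z),4))
```

```text
4.1167 [ 0.47749453 -0.08652029  0.00648173] [ 7.89396484e-01  6.13883668e-01 -5.35822891e-05 -1.72845868e-04] 0.024328371129608933 [ 0.28749379 -0.36598206  0.41499834]
scene [ 0.49568724 -0.01883267  1.293868  ] 0.21927261227071473 620.0
```

View pics/w4.png

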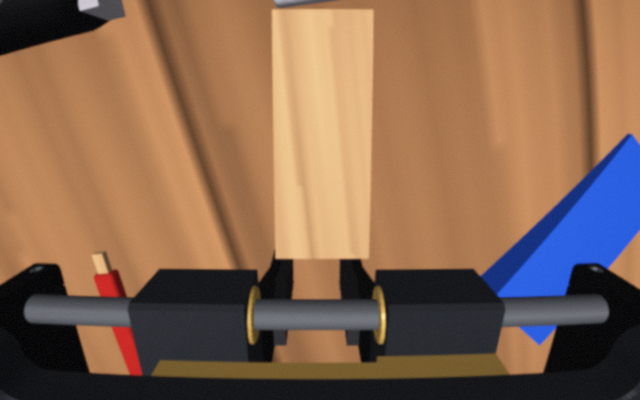

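Run:
```python
from fit import *
c=take('wrist')
o=robot.get_obs();print(o['time'],o['position'])
L=robot.outline_of('wedge','wrist'); print([(x['xy'],x['p'],x['pixels'].sum()) for x in L])
for x in L:
  if abs(x['xy'][0]-325)<40:
    r=fitw([(c,x['pixels'].astype(float))],[.493,-.022,1.32]);print(r.x,r.fun)
print(atz(c,[[275,259],[370,259]],.02),atz(c,[[273,10],[373,10]],.003))
```

```text
4.4167 [ 0.47739128 -0.08779735  0.00648795]
[([578.6, 234.6], 0.75, np.int64(12769)), ([322.6, 127.3], 0.62, np.int64(24474)), ([287.2, 3.7], 0.38, np.int64(124))]
[ 0.4959062  -0.02249428  1.32606794] 0.02461435665219753
[0.49633333 0.10133333 0.65333333] 1.0
[[ 0.46084162 -0.07205545  0.02      ]
 [ 0.50413519 -0.08317356  0.02      ]] [[0.4887092  0.03389517 0.003     ]
 [0.53061045 0.02324351 0.003     ]]
```

Emit:
send_rows(
  deltas=[
    {"tx":0.6,"ty":0,"tz":0,"rx":0,"ry":0,"rz":0},
    {"tx":1.3,"ty":0,"tz":0,"rx":0,"ry":0,"rz":0},
    {"tx":2.0,"ty":0,"tz":0,"rx":0,"ry":0,"rz":0},
    {"tx":2.6,"ty":0,"tz":0,"rx":0,"ry":0,"rz":0},
    {"tx":3.0,"ty":0,"tz":0,"rx":0,"ry":0,"rz":0},
  ],
)

```text
time: 4.88
position: [0.485, -0.0573, 0.0065]
tool_rot: [0.789, 0.614, -0.0, -0.0]
ft_force: [0.2, -0.5, -0.7]
grip_width: 0.0242
```

Emit:
send_rows(
  deltas=[
    {"tx":0.2,"ty":0,"tz":0,"rx":0,"ry":0,"rz":0},
    {"tx":0.4,"ty":0,"tz":0,"rx":0,"ry":0,"rz":0},
    {"tx":0.6,"ty":0,"tz":0,"rx":0,"ry":0,"rz":0},
    {"tx":0.8,"ty":0,"tz":0,"rx":0,"ry":0,"rz":0},
  ],
)

```text
time: 5.22
position: [0.4869, -0.0506, 0.0066]
tool_rot: [0.79, 0.613, 0.0, 0.0]
ft_force: [-0.6, -1.8, -0.7]
grip_width: 0.0238
```

```bash
cat > st.py <<'E'
from fit import *
import sys
d=np.array([.247,.969]);foot=np.array([.512,.0471])
F=[];Ps=[]
for i in range(int(sys.argv[2])):
    c=take('wrist');o=robot.get_obs();F.append(o['ft_force']);Ps.append(o['position'])
F=np.array(F);Ps=np.array(Ps)
print('t',o['time'],'pos',Ps.mean(0).round(4),'F',F.mean(0).round(2),'along',(F[:,:2]@d).round(2),'dist to foot',((foot-Ps.mean(0)[:2])@d).round(4))
save(c,sys.argv[1]+'.png')
L=robot.outline_of('wedge','wrist')
for x in L:
  if abs(x['xy'][0]-325)<40 and x['pixels'].sum()>5000:
    print(x['pixels'].sum())
s=take('scene');save(s,sys.argv[1]+'s.png')
P,uv=cloud(s);m=(abs(P[:,2]-.034)<.006)&(P[:,0]>.45)&(P[:,0]<.72)&(P[:,1]>-.02)&(P[:,1]<.3)
o=robot.outline_of('stand','scene')
if o:
  m&=o[0]['pixels'][uv[:,1],uv[:,0]];Q=P[m]
  rc=cv2.minAreaRect(Q[:,:2].astype(np.float32)*1000);print('stand',m.sum(),np.round(rc[0],1),round(rc[2],2))
  A=np.c_[Q[:,:2],np.ones(len(Q))];k=np.linalg.lstsq(A,Q[:,2],rcond=None)[0];print('plane',k.round(4),'z at foot',(k@[*foot,1]).round(4))
E
python3 st.py w5 4
```

```text
t 5.4167 pos [ 0.4869 -0.0506  0.0066] F [-0.19  0.18  0.32] along [ 0.38  0.25 -0.53  0.39] dist to foot 0.1008
14606
stand 3207 [588.4 127.9] 82.61
plane [0.0013 0.0024 0.0325] z at foot 0.0333
```

View pics/w5.png

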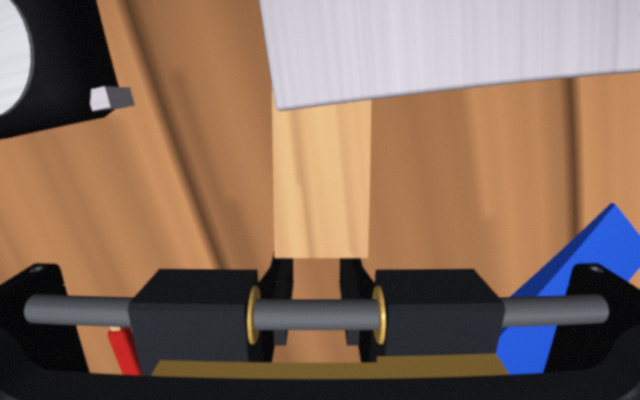

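Emit:
send_rows(
  deltas=[
    {"tx":0.15,"ty":0,"tz":0,"rx":0,"ry":0,"rz":0},
    {"tx":0.3,"ty":0,"tz":0,"rx":0,"ry":0,"rz":0},
    {"tx":0.45,"ty":0,"tz":0,"rx":0,"ry":0,"rz":0},
    {"tx":0.6,"ty":0,"tz":0,"rx":0,"ry":0,"rz":0},
  ],
)

```text
time: 5.9
position: [0.4884, -0.0447, 0.0065]
tool_rot: [0.79, 0.613, 0.0, -0.0]
ft_force: [0.3, 0.2, 0.4]
grip_width: 0.0243
```

```bash
cat >> st.py <<'E'
print('wedge back edge',atz(c,[[276,258],[369,258]],.02).round(4).tolist())
P,uv=cloud(c);m=(abs(P[:,2]-.034)<.003)&(P[:,1]>0);rc=cv2.minAreaRect(P[m][:,:2].astype(np.float32)*1000);b=cv2.boxPoints(rc);print('corner',b[np.argmin(b[:,0]+b[:,1])],rc[2])
E
python3 st.py w6 3
```

```text
t 6.05 pos [ 0.4884 -0.0446  0.0066] F [0.63 0.   0.11] along [ 0.23  0.41 -0.17] dist to foot 0.0947
13245
stand 3261 [588.6 127.7] 82.56
plane [0.0005 0.0039 0.0329] z at foot 0.0333
wedge back edge [[0.4724, -0.0286, 0.02], [0.5147, -0.0394, 0.02]]
corner [374.78677   52.025864] 79.084228515625
```

View pics/w6.png

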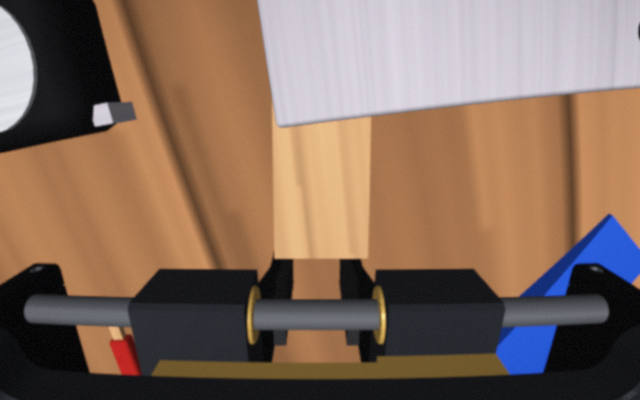

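Emit:
send_rows(
  deltas=[
    {"tx":0.1,"ty":0,"tz":0,"rx":0,"ry":0,"rz":0},
    {"tx":0.2,"ty":0,"tz":0,"rx":0,"ry":0,"rz":0},
    {"tx":0.2,"ty":0,"tz":0,"rx":0,"ry":0,"rz":0},
  ],
)

```text
time: 6.45
position: [0.4889, -0.0428, 0.0065]
tool_rot: [0.79, 0.613, 0.0, 0.0]
ft_force: [0.3, -0.3, 0.7]
grip_width: 0.0242
```

Emit:
send_rows(
  deltas=[
    {"tx":0.1,"ty":0,"tz":0,"rx":0,"ry":0,"rz":0},
    {"tx":0.1,"ty":0,"tz":0,"rx":0,"ry":0,"rz":0},
  ],
)

```text
time: 6.62
position: [0.4891, -0.0419, 0.0066]
tool_rot: [0.79, 0.613, 0.0, -0.0]
ft_force: [1.1, 0.5, 0.1]
grip_width: 0.0241
```

```bash
python3 st.py w7 3
```

```text
t 6.7667 pos [ 0.4891 -0.0419  0.0066] F [-0.04 -0.31 -0.46] along [ 0.31 -0.47 -0.77] dist to foot 0.0919
12328
stand 0 [0. 0.] 0.0
plane [0. 0. 0.] z at foot 0.0
wedge back edge [[0.4731, -0.0258, 0.02], [0.5154, -0.0367, 0.02]]
corner [373.5523   51.64583] 79.39285278320312
```

Emit:
send_rows(
  deltas=[
    {"tx":0.05,"ty":0,"tz":0,"rx":0,"ry":0,"rz":0},
    {"tx":0.1,"ty":0,"tz":0,"rx":0,"ry":0,"rz":0},
  ],
)

```text
time: 7.08
position: [0.4893, -0.041, 0.0066]
tool_rot: [0.79, 0.613, -0.0, 0.0]
ft_force: [-0.3, -0.3, -0.4]
grip_width: 0.0238
```

Emit:
send_rows(
  deltas=[
    {"tx":0.05,"ty":0,"tz":0,"rx":0,"ry":0,"rz":0},
    {"tx":0.1,"ty":0,"tz":0,"rx":0,"ry":0,"rz":0},
  ],
)

```text
time: 7.25
position: [0.4896, -0.04, 0.0065]
tool_rot: [0.79, 0.613, -0.0, -0.0]
ft_force: [-0.5, -0.6, 0.3]
grip_width: 0.0238
```

```bash
python3 st.py w8 3
```

```text
t 7.4 pos [ 0.4896 -0.0399  0.0065] F [-0.01 -0.32 -0.47] along [ 0.05 -1.03  0.04] dist to foot 0.0899
11711
stand 3257 [588.3 127.7] 82.88
plane [-0.0002  0.0036  0.0333] z at foot 0.0334
wedge back edge [[0.4736, -0.0239, 0.02], [0.5159, -0.0347, 0.02]]
corner [373.29895  51.93223] 79.18661499023438
```

Emit:
send_rows(
  deltas=[
    {"tx":0.05,"ty":0,"tz":0,"rx":0,"ry":0,"rz":0},
    {"tx":0.1,"ty":0,"tz":0,"rx":0,"ry":0,"rz":0},
  ],
)

```text
time: 7.72
position: [0.4898, -0.0391, 0.0066]
tool_rot: [0.79, 0.613, -0.0, -0.0]
ft_force: [0.6, -0.5, 0.3]
grip_width: 0.0239
```

Emit:
send_rows(
  deltas=[
    {"tx":0,"ty":0,"tz":0,"rx":0,"ry":0,"rz":0},
  ],
)

```text
time: 7.8
position: [0.4898, -0.039, 0.0066]
tool_rot: [0.79, 0.613, 0.0, 0.0]
ft_force: [-0.1, -0.0, -0.2]
grip_width: 0.0241
```

Emit:
send_rows(
  deltas=[
    {"tx":0.05,"ty":0,"tz":0,"rx":0,"ry":0,"rz":0},
    {"tx":0.1,"ty":0,"tz":0,"rx":0,"ry":0,"rz":0},
  ],
)

```text
time: 7.97
position: [0.4901, -0.0381, 0.0066]
tool_rot: [0.79, 0.613, -0.0, 0.0]
ft_force: [0.5, 0.2, -0.0]
grip_width: 0.0241
```

Emit:
send_rows(
  deltas=[
    {"tx":0,"ty":0,"tz":0,"rx":0,"ry":0,"rz":0},
  ],
)

```text
time: 8.05
position: [0.49, -0.038, 0.0065]
tool_rot: [0.79, 0.613, -0.0, -0.0]
ft_force: [0.7, 0.2, 0.3]
grip_width: 0.0241
```

```bash
python3 st.py w9 3
```

```text
t 8.2 pos [ 0.4901 -0.038   0.0065] F [ 0.15 -0.09 -0.25] along [ 0.19 -0.25 -0.09] dist to foot 0.0879
11169
stand 3247 [587.8 127.7] 83.16
plane [0.0012 0.0024 0.0326] z at foot 0.0333
wedge back edge [[0.4741, -0.022, 0.02], [0.5164, -0.0328, 0.02]]
corner [372.48993  51.64588] 79.4219741821289
```

Emit:
send_rows(
  deltas=[
    {"tx":0.05,"ty":0,"tz":0,"rx":0,"ry":0,"rz":0},
    {"tx":0.1,"ty":0,"tz":0,"rx":0,"ry":0,"rz":0},
  ],
)

```text
time: 8.52
position: [0.4903, -0.0372, 0.0066]
tool_rot: [0.79, 0.613, -0.0, 0.0]
ft_force: [0.1, -1.3, 0.8]
grip_width: 0.0242
```

Emit:
send_rows(
  deltas=[
    {"tx":0,"ty":0,"tz":0,"rx":0,"ry":0,"rz":0},
  ],
)

```text
time: 8.6
position: [0.4903, -0.0372, 0.0065]
tool_rot: [0.79, 0.613, -0.0, 0.0]
ft_force: [-0.9, -0.8, -0.1]
grip_width: 0.0242
```

```bash
python3 st.py w10 3
```

```text
t 8.75 pos [ 0.4904 -0.0372  0.0065] F [-0.61 -1.29 -0.35] along [-1.32 -1.33 -1.57] dist to foot 0.087
11018
stand 3194 [588.2 127.3] 82.95
plane [0.0018 0.0029 0.0323] z at foot 0.0333
wedge back edge [[0.4743, -0.0211, 0.02], [0.5167, -0.032, 0.02]]
corner [373.04803   52.049446] 79.2085189819336
```

View pics/w10.png

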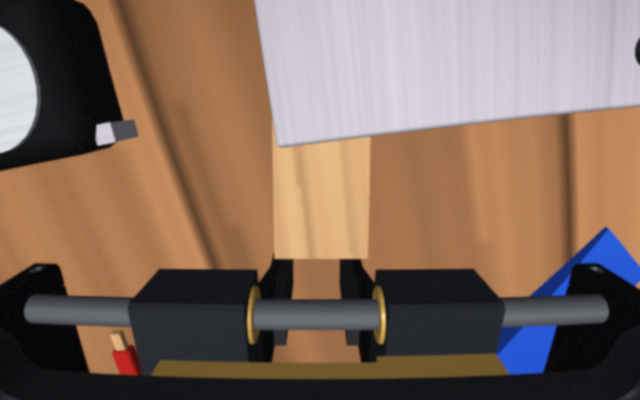

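Steady contact now, with about 1.4 N resisting. I'll continue in half-millimetre steps.

Emit:
send_rows(
  deltas=[
    {"tx":0.05,"ty":0,"tz":0,"rx":0,"ry":0,"rz":0},
    {"tx":0.05,"ty":0,"tz":0,"rx":0,"ry":0,"rz":0},
  ],
)

```text
time: 9.07
position: [0.4905, -0.0367, 0.0066]
tool_rot: [0.79, 0.614, -0.0, 0.0]
ft_force: [-0.6, -1.7, -0.2]
grip_width: 0.0238
```

```bash
python3 st.py w11 3
```

```text
t 9.2167 pos [ 0.4905 -0.0368  0.0066] F [-0.24 -2.26  0.02] along [-2.66 -1.95 -2.13] dist to foot 0.0866
10935
stand 3237 [588.6 127.4] 83.11
plane [0.0008 0.0029 0.0328] z at foot 0.0334
wedge back edge [[0.4744, -0.0207, 0.02], [0.5168, -0.0315, 0.02]]
corner [373.05942   51.956894] 79.25190734863281
```

Emit:
send_rows(
  deltas=[
    {"tx":0.05,"ty":0,"tz":0,"rx":0,"ry":0,"rz":0},
    {"tx":0.05,"ty":0,"tz":0,"rx":0,"ry":0,"rz":0},
  ],
)

```text
time: 9.53
position: [0.4906, -0.0363, 0.0066]
tool_rot: [0.79, 0.613, -0.0, 0.0]
ft_force: [-1.1, -3.8, -0.5]
grip_width: 0.0241
```

```bash
python3 st.py w12 3
```

```text
t 9.6833 pos [ 0.4906 -0.0363  0.0065] F [-1.18 -4.21  0.08] along [-3.51 -4.64 -4.97] dist to foot 0.0861
10833
stand 3269 [587.7 127.4] 83.31
plane [-0.0004  0.0039  0.0335] z at foot 0.0334
wedge back edge [[0.4746, -0.0202, 0.02], [0.5169, -0.0311, 0.02]]
corner [372.7585    52.304947] 79.14680480957031
```

Emit:
send_rows(
  deltas=[
    {"tx":0.03,"ty":0,"tz":0,"rx":0,"ry":0,"rz":0},
    {"tx":0.03,"ty":0,"tz":0,"rx":0,"ry":0,"rz":0},
  ],
)

```text
time: 10.0
position: [0.4907, -0.036, 0.0066]
tool_rot: [0.79, 0.614, -0.0, 0.0]
ft_force: [-0.8, -5.2, 0.6]
grip_width: 0.0241
```

```bash
python3 st.py w13 3
```

```text
t 10.15 pos [ 0.4907 -0.036   0.0066] F [-1.37 -4.88 -0.21] along [-4.94 -4.74 -5.52] dist to foot 0.0858
10808
stand 3252 [587.7 127.3] 83.51
plane [-0.0007  0.0043  0.0336] z at foot 0.0335
wedge back edge [[0.4746, -0.0199, 0.02], [0.517, -0.0308, 0.02]]
corner [374.24316   52.107533] 79.07321166992188
```

Snug: about 5.1 N steady, and the plate is level and has not moved. I'll retract straight back, go up, and measure the corner.

Emit:
send_rows(
  deltas=[
    {"tx":-0.5,"ty":0,"tz":0,"rx":0,"ry":0,"rz":0},
    {"tx":-1.5,"ty":0,"tz":0,"rx":0,"ry":0,"rz":0},
    {"tx":-2.5,"ty":0,"tz":-1.5,"rx":0,"ry":0,"rz":0},
    {"tx":-2.5,"ty":0,"tz":-4.5,"rx":0,"ry":0,"rz":0},
    {"tx":-2.5,"ty":0,"tz":-8,"rx":0,"ry":0,"rz":0},
  ],
)

```text
time: 10.72
position: [0.4827, -0.0603, 0.0859]
tool_rot: [0.79, 0.613, -0.001, -0.002]
ft_force: [0.3, -0.2, 0.3]
grip_width: 0.024
```

Emit:
send_rows(
  deltas=[
    {"tx":0,"ty":0,"tz":-3,"rx":0,"ry":0,"rz":0},
    {"tx":0,"ty":0,"tz":-4,"rx":0,"ry":0,"rz":0},
    {"tx":0,"ty":0,"tz":-4,"rx":0,"ry":0,"rz":0},
  ],
  claw=0,
)

```text
time: 10.97
position: [0.4862, -0.0609, 0.1294]
tool_rot: [0.79, 0.613, 0.002, 0.003]
ft_force: [-0.3, -0.8, -0.9]
grip_width: 0.0113
```

Run:
```python
from fit import *
for i in range(3): c=take('wrist');o=robot.get_obs();print(o['ft_force'])
print(o['time'],o['position'],o['tool_rot'],o['grip_width'])
save(c,'w14.png')
for l,z in [('corner_top',.034),('bare_foot',.009),('wedge_back',.01)]:
  for r in robot.tip_of(l,'wrist')[:3]: print(l,round(r['p'],2),np.round(r['xy']),np.round(atz(c,[r['xy']],z),4))
P,uv=cloud(c); m=(abs(P[:,2]-.034)<.004)&(P[:,0]>.47)&(P[:,0]<.75)&(P[:,1]>-.01)&(P[:,1]<.33)
rc=cv2.minAreaRect(P[m][:,:2].astype(np.float32)*1000);print(rc,cv2.boxPoints(rc).tolist())
```

```text
[-0.49844592  0.09180051 -0.2448655 ]
[-0.23094067  0.16586105 -0.13109366]
[-0.11311472  0.58690734 -0.57285788]
11.1167 [ 0.48360993 -0.05992703  0.12582073] [ 7.89874881e-01  6.13267390e-01 -3.32113130e-04 -8.18871813e-04] 0.00245514546521571
corner_top 0.86 [320.  51.] [[0.5143 0.0503 0.034 ]]
bare_foot 0.75 [318.  60.] [[0.5124 0.0476 0.009 ]]
wedge_back 0.83 [320. 160.] [[ 0.4955 -0.0262  0.01  ]]
wedge_back 0.63 [432. 259.] [[ 0.5701 -0.1364  0.01  ]]
((578.7119750976562, 48.290470123291016), (59.37439727783203, 170.39344787597656), 82.98119354248047) [[490.5260925292969, 29.236370086669922], [659.6426391601562, 8.415119171142578], [666.8978271484375, 67.34457397460938], [497.78131103515625, 88.16581726074219]]
```

View pics/w14.png

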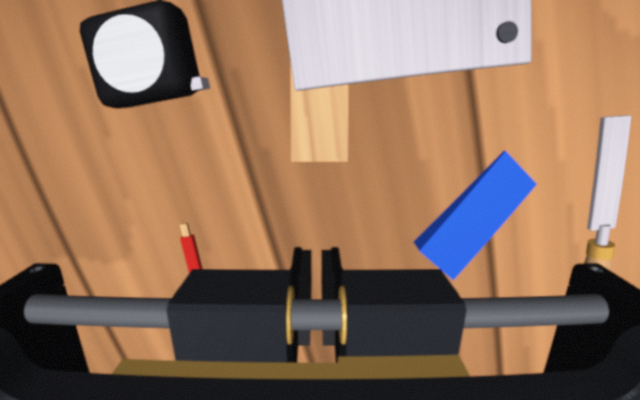

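The wedge is in place under the corner, with its back at (320,161). The corner is at (297,90). Now I'll go above the corner.

Emit:
send_rows(
  deltas=[
    {"tx":3,"ty":0,"tz":0,"rx":0,"ry":0,"rz":0},
    {"tx":6.5,"ty":0,"tz":0,"rx":0,"ry":0,"rz":0},
    {"tx":9.5,"ty":0.1,"tz":1,"rx":0,"ry":0,"rz":0},
    {"tx":11.2,"ty":0.1,"tz":3,"rx":0,"ry":0,"rz":0},
    {"tx":11.2,"ty":0.1,"tz":6,"rx":0,"ry":0,"rz":0},
  ],
)

```text
time: 11.68
position: [0.5154, 0.0512, 0.0667]
tool_rot: [0.789, 0.615, 0.002, 0.001]
ft_force: [1.7, 0.3, -0.2]
grip_width: 0.0003
```

Emit:
send_rows(
  deltas=[
    {"tx":0,"ty":0,"tz":1.5,"rx":0,"ry":0,"rz":0},
    {"tx":0,"ty":0,"tz":2.3,"rx":0,"ry":0,"rz":0},
    {"tx":0,"ty":0,"tz":2.3,"rx":0,"ry":0,"rz":0},
  ],
)

```text
time: 11.93
position: [0.5113, 0.0485, 0.041]
tool_rot: [0.79, 0.613, -0.002, -0.002]
ft_force: [-0.1, -0.0, 0.0]
grip_width: 0.0005
```

```bash
cat > q.py <<'E'
from fit import *
import sys
F=[]
for i in range(3): s=take('scene');o=robot.get_obs();F.append(o['ft_force'])
print(o['time'],o['position'].round(4),np.mean(F,0).round(2),[f[2].round(2) for f in F],o['grip_width'])
save(s,sys.argv[1]+'.png')
P,uv=cloud(s);m=(abs(P[:,2]-.034)<.006)&(P[:,0]>.45)&(P[:,0]<.72)&(P[:,1]>-.02)&(P[:,1]<.3)
o=robot.outline_of('stand','scene')
if o:
  m&=o[0]['pixels'][uv[:,1],uv[:,0]];Q=P[m]
  rc=cv2.minAreaRect(Q[:,:2].astype(np.float32)*1000);print('stand',m.sum(),np.round(rc[0],1),round(rc[2],2))
  A=np.c_[Q[:,:2],np.ones(len(Q))];k=np.linalg.lstsq(A,Q[:,2],rcond=None)[0];print('plane',k.round(4),'z at foot',(k@[.513,.048,1]).round(4))
E
python3 q.py s15
```

```text
12.0833 [0.5136 0.0479 0.0439] [ 0.03  0.09 -0.01] [np.float64(-0.11), np.float64(0.24), np.float64(-0.17)] 0.00039291916978693867
stand 2963 [588.6 127.2] 83.41
plane [0.0011 0.0037 0.0325] z at foot 0.0333
```

View pics/s15.png

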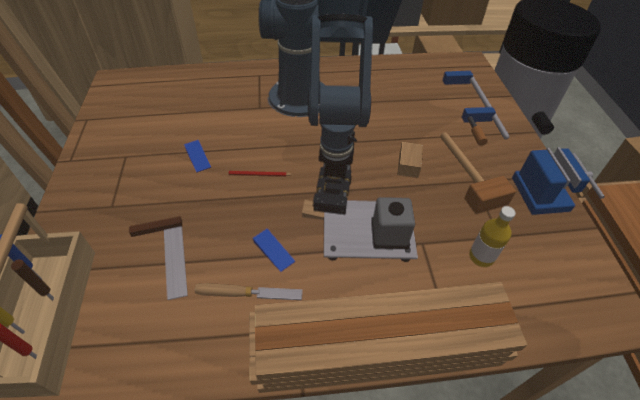

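The fingers are over the bolt-free corner, at scene pixel (330,205), about 10 mm above it. Next I'll lower in small steps until they touch.

Emit:
send_rows(
  deltas=[
    {"tx":0,"ty":0,"tz":0.4,"rx":0,"ry":0,"rz":0},
    {"tx":0,"ty":0,"tz":0.7,"rx":0,"ry":0,"rz":0},
    {"tx":0,"ty":0,"tz":0.8,"rx":0,"ry":0,"rz":0},
    {"tx":0,"ty":0,"tz":0.85,"rx":0,"ry":0,"rz":0},
    {"tx":0,"ty":0,"tz":0.85,"rx":0,"ry":0,"rz":0},
  ],
)

```text
time: 12.55
position: [0.5131, 0.0482, 0.0351]
tool_rot: [0.79, 0.613, 0.0, 0.0]
ft_force: [-0.3, 0.1, 0.2]
grip_width: 0.0004
```

Emit:
send_rows(
  deltas=[
    {"tx":0,"ty":0,"tz":0.05,"rx":0,"ry":0,"rz":0},
    {"tx":0,"ty":0,"tz":0.05,"rx":0,"ry":0,"rz":0},
  ],
)

```text
time: 12.72
position: [0.5132, 0.0482, 0.0346]
tool_rot: [0.79, 0.613, 0.0, 0.0]
ft_force: [-0.3, -0.7, -0.6]
grip_width: 0.0006
```

Emit:
send_rows(
  deltas=[
    {"tx":0,"ty":0,"tz":0.05,"rx":0,"ry":0,"rz":0},
    {"tx":0,"ty":0,"tz":0.05,"rx":0,"ry":0,"rz":0},
  ],
)

```text
time: 12.88
position: [0.5132, 0.0482, 0.0344]
tool_rot: [0.79, 0.613, 0.0, 0.0]
ft_force: [-0.8, -0.1, 3.9]
grip_width: 0.0005
```

Emit:
send_rows(
  deltas=[
    {"tx":0,"ty":0,"tz":0.03,"rx":0,"ry":0,"rz":0},
    {"tx":0,"ty":0,"tz":0.03,"rx":0,"ry":0,"rz":0},
  ],
)

```text
time: 13.05
position: [0.5132, 0.0482, 0.0344]
tool_rot: [0.79, 0.613, 0.0, 0.0]
ft_force: [-0.5, -0.3, 6.6]
grip_width: 0.0007
```

```bash
python3 q.py s16
```

```text
13.2 [0.5132 0.0482 0.0344] [-0.86 -0.4   5.75] [np.float64(6.22), np.float64(5.04), np.float64(5.99)] 0.00031470857496185755
stand 2912 [587.8 127.1] 83.61
plane [0.0009 0.0036 0.0326] z at foot 0.0333
```

Emit:
send_rows(
  deltas=[
    {"tx":0,"ty":0,"tz":0.03,"rx":0,"ry":0,"rz":0},
    {"tx":0,"ty":0,"tz":0.05,"rx":0,"ry":0,"rz":0},
    {"tx":0,"ty":0,"tz":0.05,"rx":0,"ry":0,"rz":0},
  ],
)

```text
time: 13.5
position: [0.5132, 0.0482, 0.0343]
tool_rot: [0.79, 0.614, 0.0, 0.0]
ft_force: [-2.6, 0.0, 10.6]
grip_width: 0.0
```

```bash
python3 q.py s17
```

```text
13.65 [0.5132 0.0482 0.0343] [-1.71  0.14  9.92] [np.float64(9.95), np.float64(9.68), np.float64(10.11)] 0.00014498869646319558
stand 2905 [588.  127.7] 83.42
plane [0.0018 0.0035 0.0321] z at foot 0.0332
```

10 N is held, with a dip of at most 0.1 mm. I'll hold it briefly and then let go, straight up.

Emit:
send_rows(
  deltas=[
    {"tx":0,"ty":0,"tz":0.01,"rx":0,"ry":0,"rz":0},
    {"tx":0,"ty":0,"tz":0.01,"rx":0,"ry":0,"rz":0},
    {"tx":0,"ty":0,"tz":0.01,"rx":0,"ry":0,"rz":0},
    {"tx":0,"ty":0,"tz":0.01,"rx":0,"ry":0,"rz":0},
    {"tx":0,"ty":0,"tz":0.01,"rx":0,"ry":0,"rz":0},
  ],
)

```text
time: 14.12
position: [0.5132, 0.0482, 0.0344]
tool_rot: [0.79, 0.614, 0.0, 0.0]
ft_force: [-0.6, 0.4, 10.7]
grip_width: 0.0007
```

Emit:
send_rows(
  deltas=[
    {"tx":0,"ty":0,"tz":-0.1,"rx":0,"ry":0,"rz":0},
    {"tx":0,"ty":0,"tz":-0.5,"rx":0,"ry":0,"rz":0},
    {"tx":0,"ty":0,"tz":-2,"rx":0,"ry":0,"rz":0},
    {"tx":0,"ty":0,"tz":-5,"rx":0,"ry":0,"rz":0},
    {"tx":0,"ty":0,"tz":-9,"rx":0,"ry":0,"rz":0},
  ],
)

```text
time: 14.53
position: [0.5109, 0.0484, 0.1218]
tool_rot: [0.79, 0.613, -0.003, -0.003]
ft_force: [1.3, 0.3, -0.3]
grip_width: 0.0005
```

Emit:
send_rows(
  deltas=[
    {"tx":-2,"ty":0,"tz":0,"rx":0,"ry":0,"rz":0},
    {"tx":-5,"ty":0,"tz":0,"rx":0,"ry":0,"rz":0},
    {"tx":-8,"ty":0,"tz":0,"rx":0,"ry":0,"rz":0},
    {"tx":-10,"ty":0,"tz":0,"rx":0,"ry":0,"rz":0},
    {"tx":-10,"ty":0,"tz":0,"rx":0,"ry":0,"rz":0},
  ],
)

```text
time: 14.95
position: [0.488, -0.0517, 0.1233]
tool_rot: [0.791, 0.612, -0.0, 0.0]
ft_force: [0.2, 0.9, 0.2]
grip_width: 0.0005
```

```bash
python3 q.py s18
python3 - <<'E'
from fit import *
c=take('wrist');save(c,'w18.png')
for r in robot.tip_of('wedge_back','wrist')[:3]: print(round(r['p'],2),np.round(r['xy']),np.round(atz(c,[r['xy']],.01),4))
P,uv=cloud(c); m=(abs(P[:,2]-.034)<.004)&(P[:,0]>.47)&(P[:,0]<.75)&(P[:,1]>-.01)&(P[:,1]<.33)
rc=cv2.minAreaRect(P[m][:,:2].astype(np.float32)*1000);print(cv2.boxPoints(rc).tolist())
E
```

```text
15.1 [ 0.4883 -0.0484  0.1231] [-0.02  0.19 -0.52] [np.float64(-0.67), np.float64(0.27), np.float64(-1.16)] 0.0003603242373544168
stand 3261 [588.7 127.6] 83.05
plane [-0.0001  0.0029  0.0334] z at foot 0.0334
0.89 [319. 173.] [[ 0.4962 -0.0234  0.01  ]]
0.75 [433. 274.] [[ 0.5724 -0.138   0.01  ]]
0.43 [317. 102.] [[0.5082 0.0302 0.01  ]]
[[489.909912109375, 29.819610595703125], [659.2894287109375, 7.4676513671875], [668.58447265625, 77.9041748046875], [499.2049560546875, 100.25613403320312]]
```

View pics/w18.png

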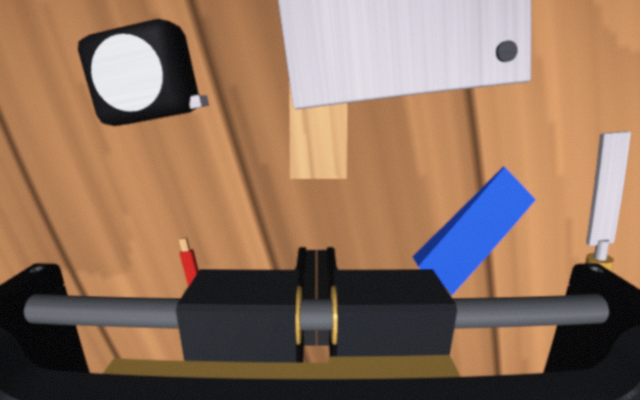

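View pics/s18.png

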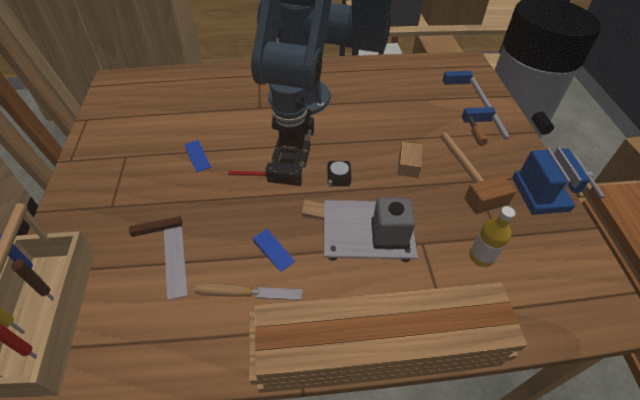

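The wedge sits under the corner, with its back at wrist pixel (319,178). The stand has not moved and is level, the bystanders have not moved, and the arm is clear of everything. Handing in.

```bash
python3 -c "
from rig import robot
print(robot.hand_in())"
```

```text
the job is handed in; nothing more can be done
None
```

I pushed the wooden wedge, thin end first, under the bare foot until it was snug. I then pressed the plate corner above that foot and backed the arm clear. The job is handed in; the clock read about 15 s at my last check.

- **Wedge:** resistance rose from nearly nothing to a steady 5.1 N, within the 4–8 N given for snug. I stopped there.
- **Press test:** I pressed at about 10 N (9.7–10.7 N) for roughly 0.6 s. The corner dipped 0.1 mm at most.
- **Stand:** its measured position stayed within the roughly 1 mm camera noise. The plate height above the foot read 33.2–33.5 mm throughout, so it was not jacked up.
- **Bystanders:** the pictures show them, and both blue look-alikes, where they started.

**One disagreement:** by camera measurement the foot sits about 35 mm in from the thin end, not 31 mm. The foot position I took from the cameras could be a few millimetres off. I went by the force and the unchanged plate height.

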